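Carry on the hearth wall in running bond

ROBOT

A 7-joint arm with a two-finger parallel gripper is mounted at the origin on the work surface. World frame = base frame: x ahead of the robot, y to its left, z up, the work surface at z = 0. Lengths are in mm, angles in rad, forces in N, time in s.
With the tool pointing down it reaches from about 400 to 925 mm from the base axis. Payload 4.1 kg.
Tool frame: the origin (TCP) lies between the finger pads; the fingertips stand 14 mm ahead of it and the grasp point (between the pads) lies 5 mm behind it (arm.finger_overhang is the distance from the TCP to the fingertips, in mm); x points along the fingers, y is the direction in which the jaws open and shut, and the axes are right-handed (so a half turn about x gives the same grasp; the last joint's range is limited). The gripper opens to 85 mm and grips with 20 to 120 N. Pads are 22 mm wide; open, the fingers measure 114 mm over their backs; the gripper's body (76 mm by 85 mm) begins 54 mm behind the grasp point. The pads swing forward as they close: fully open they stand 13 mm farther back than shut.
Start: joints at [1.138, 0.398, 0.045, 1.537, -0.019, 1.207, -0.051], TCP at [213, -614.144, 245.347] pointing down, gripper open.
Joint ranges: [-2.82, 2.82], [-0.49, 2.23], [-1.37, 1.46], [0, 2.46], [-1.36, 4.5], [0.23, 2], [-2.94, 2.94]. Speed limits (rad/s): [2.57, 2.57, 3.14, 3.14, 3.14, 3.14, 3.14].

INTERFACE

Orientations are given as a unit quaternion [x, y, z, w].
In Python, from cell import arm gives the robot as it stands.
- The arm moves only by the tool step_arm, never from a script. Its argument "plan" is a list of rows, each an object with "xyz": the shift along the tool's x, y, z in cm, a list of three; "rotation": the turn, a rotation vector about the tool's x, y, z in degrees, a list of three; "hand": the finger opening in cm, from 0 to 8.54. In form: [{"xyz": [x, y, z], "rotation": [ax, ay, az], "hand": hand}, ...]. A call has 1 to 5 rows; each row is the pose to reach, as a shift and turn from the pose commanded when the call began, along the tool's axes at that moment; what a row does not reach only later rows make up. A row lasts 1/10 s, in which the tool goes at most 50 mm and 8.59 degrees, less where a joint would pass 70% of its speed; a pose out of reach is approached as far as the arm can. A call with a gripper value outside its range is refused whole. The fingers move at their own pace and stop on an object; "squeeze" is the grip in N (left out, the last holds). Time passes only in rows, so rows that repeat a pose let the fingers close. It gives the time, the measured TCP pose, the force and the opening at its end, in the units of the state.
- arm.read_state(): the state, without advancing time (a new reading comes with each control period).
- arm.get_image(name): name is "scene" or "top" or "wrist"; returns a dict with "frame" (420x560x3 uint8, red, green, blue), "mtx" (3x3 intrinsics, pixels), "rvec" (rotation vector, rad) and "tvec" (3), from world to camera coordinates, as OpenCV has them; the wrist camera has in their place "hand_eye" (4x4, takes a point from camera to tool coordinates, whose origin is the TCP and whose axes are the tool frame's). Camera axes: x right, y down, z forward; pixel columns grow to the right and rows downward; lengths in mm; the calibration is good to about 2 mm. A picture is of the moment at which its call begins: read the wrist's pose just before it. There is no depth.
- arm.finish_job(): hands the job in, once; it reports no verdict.
The state is a dict: "t": time; "joints": joint angles; "joint_vel": joint speeds; "joint_torque": joint torques, N m; "eef_pos": TCP position; "tcp_rot": TCP orientation; "wrist_force": force on the tool from outside, world axes, zero at the start; "ft_torque": the same for the moment, N m; "gripper_width": finger opening in mm.
Only numpy, scipy, OpenCV 4.12 (cv2) and the standard library are available. Lean on these libraries where they do the work, as an engineer would, in place of code of your own. Each camera call takes 0.05 s, during which the arm holds its last target. There are 200 camera calls.

TASK

Carry on the dry block wall on the soldering hearth in running bond with the two pale blocks from the sloping rack: lay one flat in the second course, next to the block already there and centred over the joint below, then the other in the third course, next to the block up there and centred over the joint you have just made. Keep them in line with the wall's faces with neat narrow joints, set each down rather than dropping it, and let go. Leave the blocks already laid, the charcoal block and the other things where they are.

Things in the scene. Friction and masses are not known exactly. Their poses are not given: they have to be found in the camera images.
- block_a_c (a point): Pale cream insulating fire block, 48 x 96 x 32 mm (its x, y, z), 0.1 to 0.16 kg, loose. At the start it lies in one of the three slots of the sloping rack. The point is its centre; z is normal to its large faces, x runs across its 48 mm width (up the slope while in the rack), y along its 96 mm length. Either pale block may go in either place.
- block_b_c (a point): The other pale block in the rack: 48 x 96 x 32 mm, point and axes as for the first.
- wall_mid (a point): Middle of the top face of the wall's first course, 38 mm above the table. x across the wall (faces at -24 and +24 mm), y along it, z up. First course: three 96 mm blocks, fixed, centred at y = -99, 0, +99 mm (3 mm dry joints). In this frame the second-course block's place is centred at (0, -49.5, 16) mm, the third-course block's at (0, 0, 48) mm. Open above.
- hearth: Fixed steel tray, 200 x 340 mm, that carries the wall; rim 14 mm above the table. Origin on the table under its middle; wall_mid is at (20, 0, 38) mm, same axes.
- laid_second_c (a point): Centre of the pale 48 x 96 x 32 mm block already laid in the second course, at (0, 49.5, 16) mm in the wall_mid frame; axes as the wall's. Loose, resting on the first course.
- laid_third_c (a point): Centre of the pale 48 x 96 x 32 mm block already laid in the third course, at (0, 99, 48) mm in the wall_mid frame. Loose. Nothing is above it.
- laid_half_c (a point): Centre of the half block (48 x 46.5 x 32 mm) that ends the second course, at (0, 124, 16) mm in the wall_mid frame. Loose.
- rack: Fixed rack: blue shelf 350 mm long in y, rising at 30 degrees towards its +x, away from the robot. Origin on the table under its middle. Slots at y = -112, 0, +112 mm. A block lies flat on the slope, its lower 96 mm side on two steel prongs 17 mm high, 12 mm wide, 72 mm apart; 60 mm between them is free for a finger. Block centre at x = -17, z = 111 mm.
- charcoal: Black charcoal block, 48 x 96 x 32 mm, in the remaining slot of the rack; origin at the middle of its underside. Leave it.
- crucible: White ceramic dish, 44 mm across, 26 mm high, standing on the hearth's tray on the -x side of the wall. Origin under its centre. Leave it.
- hammer: Hammer, 240 mm long, lying on the table. Leave it.
- flux_jar: Jar with red cap, 56 mm across, 70 mm high. Origin under its centre. Leave it.
- rouge_bar: Dark red bar of polishing compound, 40 x 110 x 35 mm. Origin under its centre. Leave it.
- scratch_brush: Scratch brush with a wooden handle lying on the table. Leave it.
Not all that is in view belongs to the job. Leave any green or purple look-alike of the part that bears block_b_c alone.

How it is judged (in metres and radians):
On the way, in this order (a step that is already met when the one before it is completed fails the run):
1. one pale block lies in the second course, let go (((x of block_a_c in the frame of wall_mid between -0.007 and 0.007 m and y of block_a_c in the frame of wall_mid between -0.0575 and -0.0415 m and z of block_a_c in the frame of wall_mid between 0.012 and 0.02 m and angle between the x axis of block_a_c and the x axis of wall_mid, either way round below 0.1 rad and angle between the z axis of block_a_c and the z axis of wall_mid, either way round below 0.1 rad and contact force between the fingers and block_a below 0.1 N and linear speed of block_a below 0.02 m/s) or (x of block_b_c in the frame of wall_mid between -0.007 and 0.007 m and y of block_b_c in the frame of wall_mid between -0.0575 and -0.0415 m and z of block_b_c in the frame of wall_mid between 0.012 and 0.02 m and angle between the x axis of block_b_c and the x axis of wall_mid, either way round below 0.1 rad and angle between the z axis of block_b_c and the z axis of wall_mid, either way round below 0.1 rad and contact force between the fingers and block_b below 0.1 N and linear speed of block_b below 0.02 m/s))), for 0.2 s.
2. the other lies on it in the third course, let go ((((x of block_a_c in the frame of wall_mid between -0.007 and 0.007 m and y of block_a_c in the frame of wall_mid between -0.0575 and -0.0415 m and z of block_a_c in the frame of wall_mid between 0.012 and 0.02 m and angle between the x axis of block_a_c and the x axis of wall_mid, either way round below 0.1 rad and angle between the z axis of block_a_c and the z axis of wall_mid, either way round below 0.1 rad and contact force between the fingers and block_a below 0.1 N and linear speed of block_a below 0.02 m/s) and (x of block_b_c in the frame of wall_mid between -0.007 and 0.007 m and y of block_b_c in the frame of wall_mid between -0.008 and 0.008 m and z of block_b_c in the frame of wall_mid between 0.044 and 0.052 m and angle between the x axis of block_b_c and the x axis of wall_mid, either way round below 0.1 rad and angle between the z axis of block_b_c and the z axis of wall_mid, either way round below 0.1 rad and contact force between the fingers and block_b below 0.1 N and linear speed of block_b below 0.02 m/s)) or ((x of block_b_c in the frame of wall_mid between -0.007 and 0.007 m and y of block_b_c in the frame of wall_mid between -0.0575 and -0.0415 m and z of block_b_c in the frame of wall_mid between 0.012 and 0.02 m and angle between the x axis of block_b_c and the x axis of wall_mid, either way round below 0.1 rad and angle between the z axis of block_b_c and the z axis of wall_mid, either way round below 0.1 rad and contact force between the fingers and block_b below 0.1 N and linear speed of block_b below 0.02 m/s) and (x of block_a_c in the frame of wall_mid between -0.007 and 0.007 m and y of block_a_c in the frame of wall_mid between -0.008 and 0.008 m and z of block_a_c in the frame of wall_mid between 0.044 and 0.052 m and angle between the x axis of block_a_c and the x axis of wall_mid, either way round below 0.1 rad and angle between the z axis of block_a_c and the z axis of wall_mid, either way round below 0.1 rad and contact force between the fingers and block_a below 0.1 N and linear speed of block_a below 0.02 m/s)))), for 0.2 s.
At the end, for the whole second after the job is handed in: One pale block lies in the second course and the other in the third, within 8 mm along and 7 mm across the wall and 4 mm in height of their half-lap places, flat and square within 0.1 rad, released, at rest; the three blocks laid before are in their own places within the same tolerances ((((x of block_a_c in the frame of wall_mid between -0.007 and 0.007 m and y of block_a_c in the frame of wall_mid between -0.0575 and -0.0415 m and z of block_a_c in the frame of wall_mid between 0.012 and 0.02 m and angle between the x axis of block_a_c and the x axis of wall_mid, either way round below 0.1 rad and angle between the z axis of block_a_c and the z axis of wall_mid, either way round below 0.1 rad and contact force between the fingers and block_a below 0.1 N and linear speed of block_a below 0.02 m/s) and (x of block_b_c in the frame of wall_mid between -0.007 and 0.007 m and y of block_b_c in the frame of wall_mid between -0.008 and 0.008 m and z of block_b_c in the frame of wall_mid between 0.044 and 0.052 m and angle between the x axis of block_b_c and the x axis of wall_mid, either way round below 0.1 rad and angle between the z axis of block_b_c and the z axis of wall_mid, either way round below 0.1 rad and contact force between the fingers and block_b below 0.1 N and linear speed of block_b below 0.02 m/s)) or ((x of block_b_c in the frame of wall_mid between -0.007 and 0.007 m and y of block_b_c in the frame of wall_mid between -0.0575 and -0.0415 m and z of block_b_c in the frame of wall_mid between 0.012 and 0.02 m and angle between the x axis of block_b_c and the x axis of wall_mid, either way round below 0.1 rad and angle between the z axis of block_b_c and the z axis of wall_mid, either way round below 0.1 rad and contact force between the fingers and block_b below 0.1 N and linear speed of block_b below 0.02 m/s) and (x of block_a_c in the frame of wall_mid between -0.007 and 0.007 m and y of block_a_c in the frame of wall_mid between -0.008 and 0.008 m and z of block_a_c in the frame of wall_mid between 0.044 and 0.052 m and angle between the x axis of block_a_c and the x axis of wall_mid, either way round below 0.1 rad and angle between the z axis of block_a_c and the z axis of wall_mid, either way round below 0.1 rad and contact force between the fingers and block_a below 0.1 N and linear speed of block_a below 0.02 m/s))) and x of laid_half_c in the frame of wall_mid between -0.007 and 0.007 m and y of laid_half_c in the frame of wall_mid between 0.1157 and 0.1318 m and z of laid_half_c in the frame of wall_mid between 0.012 and 0.02 m and angle between the x axis of each of laid_half_c, laid_second_c, laid_third_c and the x axis of wall_mid, either way round below 0.1 rad and angle between the z axis of each of laid_half_c, laid_second_c, laid_third_c and the z axis of wall_mid, either way round below 0.1 rad and x of laid_second_c in the frame of wall_mid between -0.007 and 0.007 m and y of laid_second_c in the frame of wall_mid between 0.0415 and 0.0575 m and z of laid_second_c in the frame of wall_mid between 0.012 and 0.02 m and x of laid_third_c in the frame of wall_mid between -0.007 and 0.007 m and y of laid_third_c in the frame of wall_mid between 0.091 and 0.107 m and z of laid_third_c in the frame of wall_mid between 0.044 and 0.052 m); the robot touches nothing.
It fails at once if a pale block is dropped or thrown: it moves faster than 0.5 m/s (a fall of over 13 mm) with no finger touching it ((linear speed of block_a above 0.5 m/s and contact force between the fingers and block_a below 0.01 N) or (linear speed of block_b above 0.5 m/s and contact force between the fingers and block_b below 0.01 N)).
It fails at once if a bystander is moved more than 25 mm (distance of any of charcoal, crucible, hammer, flux_jar, rouge_bar, scratch_brush from where it was at the start of the episode above 0.025 m).
It fails at once if a block already laid is moved more than 15 mm (distance of any of laid_half_c, laid_second_c, laid_third_c from where it was at the start of the episode above 0.015 m).
It also fails if it takes over 64 s, if anything falls off the work surface, if the arm or the gripper's body presses on something with over 40 N, if the wrist force passes 120 N, or if a joint passes its speed limit or range.

## Working session

There is one attempt and no reset: what is moved stays moved. The work goes in short steps, Python scripts to look and compute and a tool call to move; the robot and the scene stay as the last step left them, time stands still between calls to the robot, and variables do not carry over. Pictures are saved under pics/ and viewed, about 8 in all and at most 12, crops included, and the job is handed in when it is done.

Besides the shell and the picture viewer there is one more tool, called after "Emit:" as name([rows], argument=value, ...), one row to a line, values as JSON. step_arm: Moves the arm, as the interface text tells. Its arguments: {"type":"object","properties":{"plan":{"type":"array"},"squeeze":{"type":"number"}},"required":["plan"]}

```bash
ls; mkdir -p pics
cat > h.py <<'E'
import numpy as np, cv2
from scipy.spatial.transform import Rotation as R
from cell import arm
def grab(n,name):
    s=arm.read_state(); im=arm.get_image(n); cv2.imwrite('pics/'+name+'.png',im['frame'][:,:,::-1]); return s,im
def cam(im,s=None):
    K=np.array(im['mtx'],float)
    if 'hand_eye' in im:
        T=np.eye(4);T[:3,:3]=R.from_quat(s['tcp_rot']).as_matrix();T[:3,3]=s['eef_pos']
        W=np.linalg.inv(T@np.array(im['hand_eye']));return K,W[:3,:3],W[:3,3]
    return K,cv2.Rodrigues(np.array(im['rvec'],float))[0],np.array(im['tvec'],float).ravel()
def unproj(c,uv,z):
    K,Rm,t=c; o=-Rm.T@t; d=Rm.T@np.linalg.inv(K)@np.array([*uv,1.]); return o+d*(z-o[2])/d[2]
def proj(c,p):
    K,Rm,t=c; q=(K@(Rm@np.atleast_2d(p).T+t[:,None])).T; return q[:,:2]/q[:,2:]
E
python3 - <<'E'
from h import *
import pickle
s=arm.read_state();print(s)
ims={}
for n in('scene','top'):
    _,im=grab(n,n+'0');ims[n]=im;K,Rm,t=cam(im);print(n,K,-Rm.T@t,im.keys())
pickle.dump(ims,open('ims.pkl','wb'))
E
```

```text
pics
{'t': 0.0, 'joints': array([ 1.13802719,  0.3991911 ,  0.04502832,  1.5379    , -0.0186828 ,
        1.20690134, -0.05067839]), 'joint_vel': array([-0.0011362 , -0.00079796, -0.00129008, -0.00223849,  0.00119367,
       -0.00154129,  0.00189083]), 'joint_torque': array([-4.04575176e-04, -4.75130796e+01,  1.36435188e+00, -2.54223311e+01,
        1.15636885e-02,  9.49897338e-03, -5.59376247e-06]), 'eef_pos': array([ 212.76142346, -613.53869112,  244.25501623]), 'tcp_rot': array([-0.69710582, -0.11818761,  0.69744249, -0.11682954]), 'wrist_force': array([ 0.20840705, -0.22053481,  1.0360631 ]), 'ft_torque': array([ 0.03101028, -0.04085973, -0.02027159]), 'gripper_width': 85.11964616581075}
scene [[537.04079082   0.         275.94899304]
 [  0.         537.04079082 219.86832018]
 [  0.           0.           1.        ]] [1652.96861796  544.28774953 1069.31771366] dict_keys(['frame', 'mtx', 'rvec', 'tvec'])
top [[462.22044299   0.         278.20600847]
 [  0.         462.22044299 206.57303973]
 [  0.           0.           1.        ]] [ 433.85894551  -27.0140736  1561.04271767] dict_keys(['frame', 'mtx', 'rvec', 'tvec'])
```

View pics/top0.png

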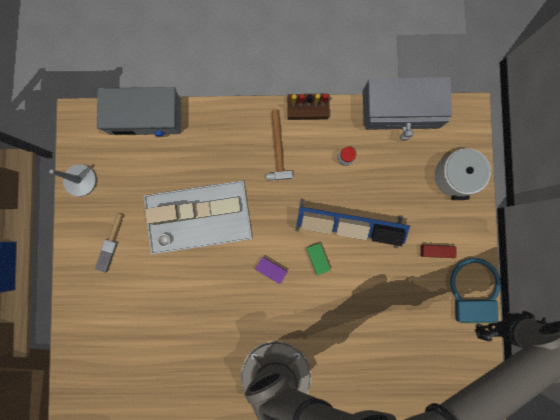

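View pics/scene0.png

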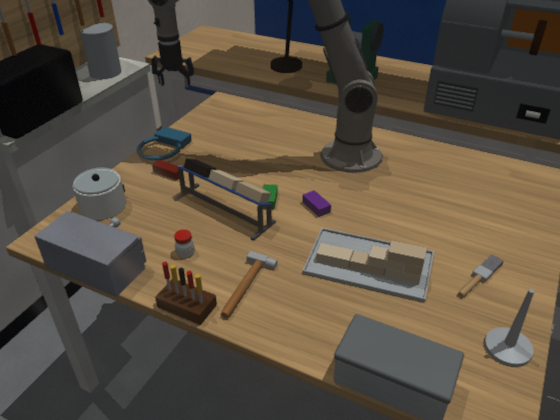

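The top view shows the hearth near (198,217) with the laid blocks at its left (+y) end. The rack is near (352,226), with pale blocks at (318,225) and (353,230) and the charcoal at (388,235).

Candidates: pale rack blocks at (318,225) and (353,230), which are the ones I want. Not wanted: charcoal (388,235), green (318,258), purple (271,270) and the laid wall blocks (160–225,210). Next is a close crop to check this.

Run:
```python
from h import *
import pickle
ims=pickle.load(open('ims.pkl','rb'))
f=ims['top']['frame'][:,:,::-1]
a=cv2.resize(f[175:260,140:256],None,fx=6,fy=6,interpolation=cv2.INTER_CUBIC)
b=cv2.resize(f[198:250,290:412],None,fx=6,fy=6,interpolation=cv2.INTER_CUBIC)
a=a[:, :]; w=max(a.shape[1],b.shape[1])
p=lambda i:cv2.copyMakeBorder(i,0,0,0,w-i.shape[1],cv2.BORDER_CONSTANT)
o=np.vstack([p(a)[:290*1+220],p(b)]);print(a.shape,b.shape,o.shape)
cv2.imwrite('pics/crop1.png',o)
```

```text
(510, 696, 3) (312, 732, 3) (822, 732, 3)
```

View pics/crop1.png

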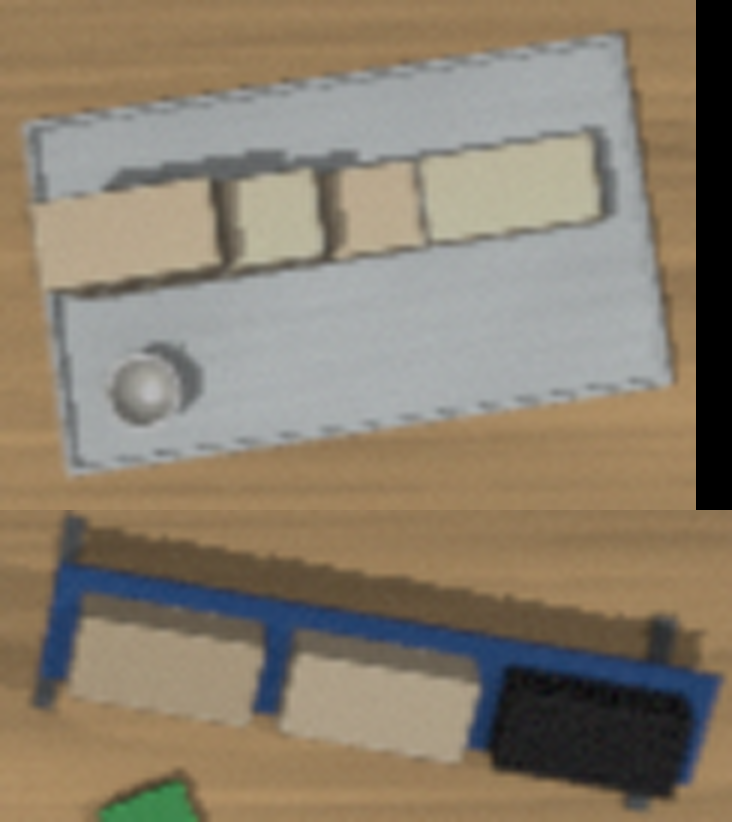

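```bash
cat > fit.py <<'E'
from h import *
import pickle
from scipy.optimize import least_squares
ims=pickle.load(open('ims.pkl','rb'));c=cam(ims['top'])
def pose(x,y,a):
    return R.from_euler('z',a).as_matrix(),np.array([x,y,0.])
def fit(P,uv,p0):
    f=lambda p:(proj(c,P@pose(*p)[0].T+pose(*p)[1])-uv).ravel()
    r=least_squares(f,p0);return r.x,np.round(f(r.x).reshape(-1,2),2)
A=lambda l:np.array(l,float)/6-1/12*0+np.array([140,175])-.4
B=lambda l:(np.array(l,float)-[0,510])/6+np.array([290,198])-.4
H=A([(24,125),(622,33),(672,382),(72,473)])
PH=np.array([[100,170,14],[100,-170,14],[-100,-170,14],[-100,170,14.]])
W=A([(418,162),(590,130),(602,215),(428,242)])
PW=np.array([[44,-51,38],[44,-147,38],[-4,-147,38],[-4,-51,38.]])
print('hearth',*fit(PH,H,[600,150,0.1]));print('wall',*fit(PW,W,[600,150,.1]))
h,_=fit(np.vstack([PH,PW]),np.vstack([H,W]),[600,150,.1]);print('both',h)
Rs=R.from_euler('y',-30,degrees=True).as_matrix()
top=np.array([[24,48,16],[24,-48,16],[-24,-48,16],[-24,48,16.]])@Rs.T
PB=np.vstack([top+[-17,112,111],top+[-17,0,111]])
UB=np.vstack([B([(85,617),(268,640),(250,727),(68,697)]),B([(297,652),(480,682),(463,763),(280,733)])])
r,res=fit(PB,UB,[600,-200,-.1]);print('rack',r,res)
Rr,t=pose(*r)
for y in(112,0):print('block',Rr@[-17,y,111]+t)
Rh,t=pose(*h)
print('wm',Rh@[20,0,38]+t)
# wrist frames
print(R.from_quat(arm.read_state()['tcp_rot']).as_matrix().round(3))
E
python3 fit.py
```

```text
hearth [5.27613370e+02 2.54171351e+02 1.40057247e-01] [[-0.03 -0.41]
 [ 0.01 -0.33]
 [ 0.38  0.21]
 [-0.36  0.51]]
wall [5.26268550e+02 2.55278676e+02 1.51789926e-01] [[-0.17 -0.56]
 [-0.23  0.05]
 [ 0.04  0.14]
 [ 0.36  0.37]]
both [5.27449108e+02 2.54918608e+02 1.41088650e-01]
rack [ 4.96781067e+02 -2.53368823e+02 -1.76807732e-01] [[-0.4  -0.29]
 [-0.13  0.97]
 [-0.06 -0.03]
 [-0.05 -0.07]
 [ 0.17 -0.18]
 [ 0.54 -0.07]
 [-0.08 -0.14]
 [ 0.   -0.19]]
block [ 499.74554683 -140.12478666  111.        ]
block [ 480.04609376 -250.37872785  111.        ]
wm [547.25037759 257.73102887  38.        ]
[[-0.001  0.328 -0.945]
 [ 0.002 -0.945 -0.328]
 [-1.    -0.002  0.   ]]
```

```bash
cat >> h.py <<'E'
HX=np.array([527.4,254.9]);HA=.1411;RX=np.array([496.8,-253.4]);RA=-.1768
def Rz(a):return R.from_euler('z',a).as_matrix()
def rackpt(p):return Rz(RA)@np.array(p,float)+[*RX,0]
def wallpt(p):return Rz(HA)@(np.array(p,float)+[20,0,38])+[*HX,0]
N=Rz(RA)@[-.5,0,3**.5/2]; U=Rz(RA)@[3**.5/2,0,.5]
RG=np.c_[-N,U,np.cross(-N,U)]          # grasp orientation
wx=Rz(HA)@[1,0,0.]; RP=np.c_[[0,0,-1.],wx,np.cross([0,0,-1.],wx)]
def to(Rt,pt):
    s=arm.read_state();R0=R.from_quat(s['tcp_rot']).as_matrix()
    print('t',round(s['t'],2),'tcp',s['eef_pos'].round(1),'F',s['wrist_force'].round(1),'w',round(s['gripper_width'],1))
    print('xyz cm',(R0.T@(np.array(pt)-s['eef_pos'])/10).round(2),'rot deg',np.degrees(R.from_matrix(R0.T@Rt).as_rotvec()).round(2))
E
python3 -c "
from h import *
print(arm.finger_overhang)
print(RG,RP)
b=rackpt([-17,112,111]);to(RG,b+N*130)"
```

```text
14.0
[[ 0.49220577  0.85252541 -0.17588036]
 [-0.08794018 -0.15231686 -0.98441155]
 [-0.8660254   0.5         0.        ]] [[ 0.          0.9900619   0.14063227]
 [ 0.          0.14063227 -0.9900619 ]
 [-1.          0.          0.        ]]
t 0.1 tcp [ 212.8 -613.6  244.4] F [-0.5 -0.6 -0.3] w 85.3
xyz cm [  2.14 -38.5  -36.96] rot deg [-59.31  15.84  27.21]
```

Emit:
step_arm([
  {"xyz": [0, -38.5, -37], "rotation": [-59.3, 15.8, 27.2], "hand": 8.5},
  {"xyz": [0, -38.5, -37], "rotation": [-59.3, 15.8, 27.2], "hand": 8.5},
  {"xyz": [0, -38.5, -37], "rotation": [-59.3, 15.8, 27.2], "hand": 8.5},
  {"xyz": [0, -38.5, -37], "rotation": [-59.3, 15.8, 27.2], "hand": 8.5},
  {"xyz": [0, -38.5, -37], "rotation": [-59.3, 15.8, 27.2], "hand": 8.5},
], squeeze=60)

```text
t: 0.6
eef_pos: [318.1, -384.6, 245.0]
tcp_rot: [0.688, 0.243, -0.532, 0.431]
wrist_force: [1.4, 0.7, 1.1]
gripper_width: 85.2
```

```bash
python3 -c "
from h import *
b=rackpt([-17,112,111]);to(RG,b+N*130)"
```

```text
t 0.6 tcp [ 318.1 -384.6  245. ] F [1.4 0.7 1.1] w 85.2
xyz cm [  2.56  -4.48 -27.77] rot deg [-20.98   5.72   9.63]
```

Emit:
step_arm([
  {"xyz": [2.5, -4.5, -26], "rotation": [-20, 5.5, 9.2], "hand": 8.5},
  {"xyz": [2.5, -4.5, -26], "rotation": [-20, 5.5, 9.2], "hand": 8.5},
  {"xyz": [2.5, -4.5, -26], "rotation": [-20, 5.5, 9.2], "hand": 8.5},
  {"xyz": [2.5, -4.5, -26], "rotation": [-20, 5.5, 9.2], "hand": 8.5},
  {"xyz": [2.5, -4.5, -26], "rotation": [-20, 5.5, 9.2], "hand": 8.5},
])

```text
t: 1.1
eef_pos: [420.5, -158.6, 224.3]
tcp_rot: [0.645, 0.294, -0.414, 0.57]
wrist_force: [0.7, 0.5, 0.3]
gripper_width: 85.3
```

Emit:
step_arm([
  {"xyz": [0, 0, 0], "rotation": [0, 0, 0], "hand": 8.5},
  {"xyz": [0, 0, 0], "rotation": [0, 0, 0], "hand": 8.5},
])

```text
t: 1.3
eef_pos: [420.8, -159.3, 224.6]
tcp_rot: [0.644, 0.296, -0.413, 0.571]
wrist_force: [0.5, -0.3, 1.1]
gripper_width: 84.9
```

```bash
python3 -c "
from h import *
b=rackpt([-17,112,111]);to(RG,b+N*130)"
```

```text
t 1.3 tcp [ 420.8 -159.3  224.6] F [ 0.5 -0.3  1.1] w 84.9
xyz cm [ 0.53  0.7  -3.29] rot deg [-1.12  0.27  0.55]
```

Emit:
step_arm([
  {"xyz": [0.5, 0.7, -3.3], "rotation": [-1.1, 0.3, 0.5], "hand": 8.5},
  {"xyz": [0.5, 0.7, -3.3], "rotation": [-1.1, 0.3, 0.5], "hand": 8.5},
  {"xyz": [0.5, 0.7, -3.3], "rotation": [-1.1, 0.3, 0.5], "hand": 8.5},
  {"xyz": [0.5, 0.7, -3.3], "rotation": [-1.1, 0.3, 0.5], "hand": 8.5},
])

```text
t: 1.7
eef_pos: [435.1, -131.4, 224.0]
tcp_rot: [0.643, 0.297, -0.408, 0.577]
wrist_force: [0.4, 1.2, 0.1]
gripper_width: 84.9
```

```bash
cat > w.py <<'E'
from h import *
import sys
s,im=grab('wrist',sys.argv[1]);c=cam(im,s)
f=im['frame'][:,:,::-1].copy()
Rs=R.from_euler('y',-30,degrees=True).as_matrix()
top=np.array([[24,48,16],[24,-48,16],[-24,-48,16],[-24,48,16.]])@Rs.T
for y in(112,0):
    uv=proj(c,np.array([rackpt(p+[-17,y,111]) for p in top]));print(y,uv.round(0).tolist())
    cv2.polylines(f,[uv.round().astype(int)],True,(0,0,255),1)
cv2.imwrite('pics/'+sys.argv[1]+'.png',f)
import pickle;pickle.dump((s,im),open(sys.argv[1]+'.pkl','wb'))
b=rackpt([-17,112,111]);to(RG,b+N*130)
E
python3 w.py w1
```

```text
112 [[311.0, 142.0], [309.0, 264.0], [249.0, 265.0], [244.0, 143.0]]
0 [[309.0, 282.0], [307.0, 378.0], [253.0, 378.0], [250.0, 283.0]]
t 1.75 tcp [ 435.1 -131.2  224. ] F [ 0.7 -0.4  0.6] w 85.0
xyz cm [ 0.05 -0.   -0.26] rot deg [-0.38  0.07  0.04]
```

View pics/w1.png

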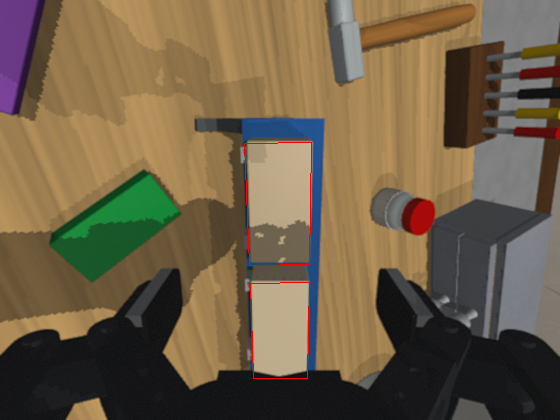

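The overlay of the modelled block faces matches the picture: target block at (244–311, 142–265), the second at (250–309, 282–378). The prongs are at the left (downslope) edge. Descending.

Emit:
step_arm([
  {"xyz": [4, 0, -0.26], "rotation": [-0.4, 0, 0], "hand": 8.5},
  {"xyz": [7, 0, -0.26], "rotation": [-0.4, 0, 0], "hand": 8.5},
  {"xyz": [10, 0, -0.26], "rotation": [-0.4, 0, 0], "hand": 8.5},
  {"xyz": [10, 0, -0.26], "rotation": [-0.4, 0, 0], "hand": 8.5},
  {"xyz": [10, 0, -0.26], "rotation": [-0.4, 0, 0], "hand": 8.5},
])

```text
t: 2.25
eef_pos: [485.0, -136.9, 136.6]
tcp_rot: [0.641, 0.299, -0.406, 0.579]
wrist_force: [-0.1, -0.3, 0.1]
gripper_width: 85.3
```

```bash
python3 -c "
from h import *
b=rackpt([-17,112,111]);to(RG,b+N*1)"
```

```text
t 2.25 tcp [ 485.  -136.9  136.6] F [-0.1 -0.3  0.1] w 85.3
xyz cm [2.87 0.03 0.07] rot deg [ 0.05 -0.03  0.08]
```

Emit:
step_arm([
  {"xyz": [1.5, 0, 0.07], "rotation": [0, 0, 0], "hand": 8.5},
  {"xyz": [2.8, 0, 0.07], "rotation": [0, 0, 0], "hand": 8.5},
  {"xyz": [2.8, 0, 0.07], "rotation": [0, 0, 0], "hand": 8.5},
  {"xyz": [2.8, 0, 0.07], "rotation": [0, 0, 0], "hand": 6},
])

```text
t: 2.65
eef_pos: [498.6, -139.4, 112.9]
tcp_rot: [0.64, 0.299, -0.406, 0.579]
wrist_force: [0.8, -0.1, 0.2]
gripper_width: 72.9
```

```bash
python3 -c "
from h import *
b=rackpt([-17,112,111]);to(RG,b+N*1)"
```

```text
t 2.65 tcp [ 498.6 -139.4  112.9] F [ 0.8 -0.1  0.2] w 72.9
xyz cm [0.13 0.02 0.05] rot deg [ 0.12 -0.    0.1 ]
```

Emit:
step_arm([
  {"xyz": [0, 0, 0], "rotation": [0, 0, 0], "hand": 5},
  {"xyz": [0, 0, 0], "rotation": [0, 0, 0], "hand": 4},
  {"xyz": [0, 0, 0], "rotation": [0, 0, 0], "hand": 4},
  {"xyz": [0, 0, 0], "rotation": [0, 0, 0], "hand": 4},
  {"xyz": [0, 0, 0], "rotation": [0, 0, 0], "hand": 4},
], squeeze=50)

```text
t: 3.15
eef_pos: [498.9, -139.4, 114.0]
tcp_rot: [0.64, 0.298, -0.406, 0.58]
wrist_force: [-5.0, 0.6, 6.8]
gripper_width: 47.1
```

Emit:
step_arm([
  {"xyz": [0, 0, 0], "rotation": [0, 0, 0], "hand": 4},
  {"xyz": [0, 0, 0], "rotation": [0, 0, 0], "hand": 4},
])

```text
t: 3.35
eef_pos: [498.9, -139.4, 113.9]
tcp_rot: [0.64, 0.298, -0.406, 0.58]
wrist_force: [-5.5, 1.2, 6.3]
gripper_width: 47.2
```

```bash
python3 -c "
from h import *
b=rackpt([-17,112,111]);to(RG,b+N*1)"
```

```text
t 3.35 tcp [ 498.9 -139.4  113.9] F [-5.5  1.2  6.3] w 47.2
xyz cm [ 0.21 -0.06  0.06] rot deg [ 0.18  0.1  -0.02]
```

Emit:
step_arm([
  {"xyz": [-1, 0, 0], "rotation": [0, 0, 0], "hand": 4},
  {"xyz": [-3, 0, 0], "rotation": [0, 0, 0], "hand": 4},
  {"xyz": [-6, 0, 0], "rotation": [0, 0, 0], "hand": 4},
  {"xyz": [-9, 0, 0], "rotation": [0, 0, 0], "hand": 4},
  {"xyz": [-9, 0, 0], "rotation": [0, 0, 0], "hand": 4},
])

```text
t: 3.85
eef_pos: [448.9, -147.2, 156.4]
tcp_rot: [0.625, 0.305, -0.438, 0.57]
wrist_force: [-0.9, 1.2, -1.4]
gripper_width: 47.2
```

```bash
python3 -c "
from h import *
to(RP,wallpt([0,-53,140]))"
```

```text
t 3.85 tcp [ 448.9 -147.2  156.4] F [-0.9  1.2 -1.4] w 47.2
xyz cm [ -1.57   4.46 -36.55] rot deg [-18.86   6.41 -25.87]
```

```bash
python3 -c "
from h import *
print(arm.read_state()['joints'].round(2))
to(RP,[455,-147,230]);to(RP,wallpt([0,-53,160]))"
```

```text
[ 1.48 -0.02 -1.24  2.35 -0.01  0.33  0.05]
t 3.85 tcp [ 448.9 -147.2  156.4] F [-0.9  1.2 -1.4] w 47.2
xyz cm [-6.33  3.81  0.11] rot deg [-18.86   6.41 -25.87]
t 3.85 tcp [ 448.9 -147.2  156.4] F [-0.9  1.2 -1.4] w 47.2
xyz cm [ -3.36   5.35 -36.49] rot deg [-18.86   6.41 -25.87]
```

Emit:
step_arm([
  {"xyz": [-6, 4, -4], "rotation": [-18.9, 6.4, -25.9], "hand": 4},
  {"xyz": [-6, 4, -8], "rotation": [-18.9, 6.4, -25.9], "hand": 4},
  {"xyz": [-6, 4, -12], "rotation": [-18.9, 6.4, -25.9], "hand": 4},
  {"xyz": [-5, 4.5, -16], "rotation": [-18.9, 6.4, -25.9], "hand": 4},
  {"xyz": [-4, 5, -20], "rotation": [-18.9, 6.4, -25.9], "hand": 4},
])

```text
t: 4.35
eef_pos: [511.3, 27.0, 212.6]
tcp_rot: [0.467, 0.531, -0.462, 0.535]
wrist_force: [1.0, -0.3, 0.9]
gripper_width: 46.9
```

```bash
python3 -c "
from h import *
print(arm.read_state()['joints'].round(2))
to(RP,wallpt([0,-53,120]))"
```

```text
[ 0.87  0.39 -1.24  1.88  0.41  1.15 -0.38]
t 4.35 tcp [511.3  27.  212.6] F [ 1.  -0.3  0.9] w 46.9
xyz cm [  5.53   6.69 -17.06] rot deg [-0.25 -0.04 -0.43]
```

Emit:
step_arm([
  {"xyz": [0, 3, -5], "rotation": [0, 0, -0.4], "hand": 4},
  {"xyz": [0, 5, -10], "rotation": [0, 0, -0.4], "hand": 4},
  {"xyz": [0, 6.7, -14], "rotation": [0, 0, -0.4], "hand": 4},
  {"xyz": [2, 6.7, -17], "rotation": [0, 0, -0.4], "hand": 4},
  {"xyz": [2, 6.7, -17], "rotation": [0, 0, -0.4], "hand": 4},
])

```text
t: 4.85
eef_pos: [548.4, 212.4, 191.8]
tcp_rot: [0.462, 0.538, -0.46, 0.534]
wrist_force: [0.0, -0.1, -1.6]
gripper_width: 47.0
```

Emit:
step_arm([
  {"xyz": [0, 0, 0], "rotation": [0, 0, 0], "hand": 4},
  {"xyz": [0, 0, 0], "rotation": [0, 0, 0], "hand": 4},
])

```text
t: 5.05
eef_pos: [552.6, 204.0, 193.0]
tcp_rot: [0.465, 0.533, -0.464, 0.534]
wrist_force: [-0.2, -0.5, -1.3]
gripper_width: 47.4
```

```bash
cat > w2.py <<'E'
from h import *
import sys
print(arm.read_state()['joints'].round(2))
s,im=grab('wrist',sys.argv[1]);c=cam(im,s)
f=im['frame'][:,:,::-1].copy()
def box(x0,x1,y0,y1,z,col):
    uv=proj(c,np.array([wallpt(p) for p in[(x0,y0,z),(x1,y0,z),(x1,y1,z),(x0,y1,z)]]));cv2.polylines(f,[uv.round().astype(int)],True,col,1)
box(-24,24,-147,-51,0,(0,0,255));box(-24,24,-48,48,0,(0,0,255));box(-24,24,1.5,97.5,32,(0,160,0));box(-24,24,51,147,64,(255,0,0))
cv2.imwrite('pics/'+sys.argv[1]+'.png',f)
to(RP,wallpt([0,float(sys.argv[2]),float(sys.argv[3])]))
E
python3 w2.py w2 -53 100
```

```text
[ 0.39  0.55 -1.12  1.73  0.53  1.2  -0.73]
t 5.1 tcp [552.8 203.6 193.1] F [ 0.2 -0.8 -1.4] w 47.4
xyz cm [ 5.51  0.19 -0.14] rot deg [-0.25  0.03 -0.13]
```

View pics/w2.png

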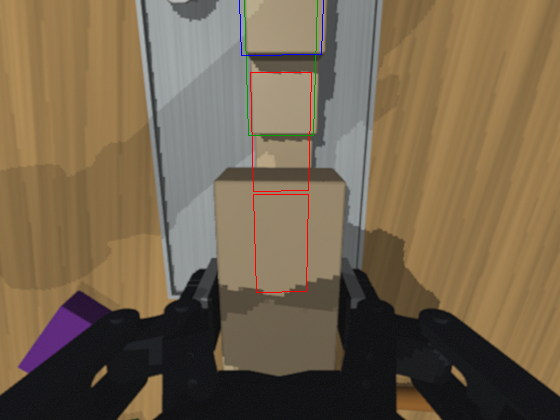

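```bash
cat > w3.py <<'E'
from h import *
import sys
s,im=grab('wrist',sys.argv[1]);c=cam(im,s)
n=4;x0,y0,x1,y1=map(int,sys.argv[2].split(','))
f=cv2.resize(im['frame'][y0:y1,x0:x1,::-1],None,fx=n,fy=n,interpolation=cv2.INTER_CUBIC)
def pl(P,col):
    uv=(proj(c,np.array(P))+.5-[x0,y0])*n;cv2.polylines(f,[uv.round().astype(int)],True,col,1)
def box(x0,x1,y0,y1,z,col):pl([wallpt(p) for p in[(x0,y0,z),(x1,y0,z),(x1,y1,z),(x0,y1,z)]],col)
box(-24,24,-48,48,0,(0,0,255));box(-24,24,1.5,97.5,32,(0,160,0));box(-24,24,51,147,64,(255,0,0))
R0=R.from_quat(s['tcp_rot']).as_matrix();d=float(sys.argv[3]) # block centre is d ahead of TCP
for x in(d-16,d+16):pl([s['eef_pos']+R0@[x,a,b] for a,b in[(-24,48),(24,48),(24,-48),(-24,-48)]],(255,0,255))
cv2.imwrite('pics/'+sys.argv[1]+'.png',f);print(f.shape)
E
python3 w3.py w3 200,40,370,185 3
```

```text
(580, 680, 3)
```

View pics/w3.png

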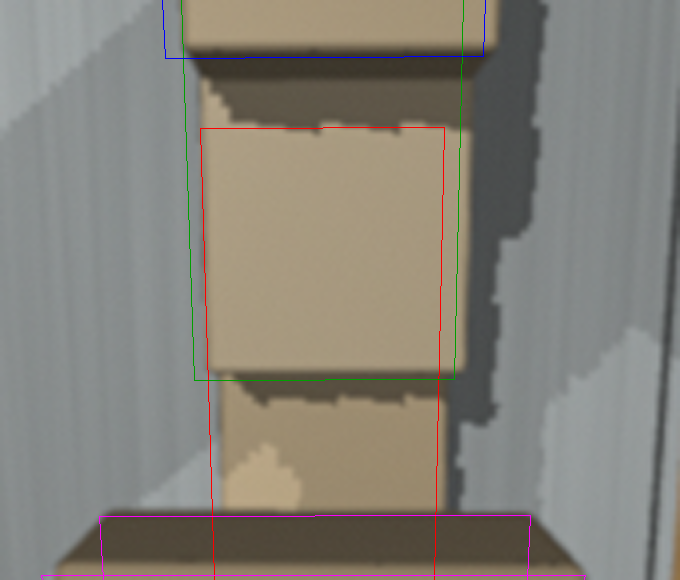

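The held block is square and centred in the jaws. The laid wall sits about +2 mm across and +1.5 mm along from my model, so I'll correct for that and descend.

```bash
sed -i "s/^HX=np.array(\[527.4,254.9\]);HA=.1411/HA=.137;HX=np.array([527.4,254.9])+np.array([np.cos(HA)*2-np.sin(HA)*1.5,np.sin(HA)*2+np.cos(HA)*1.5])/" h.py; python3 -c "
from h import *
print(wallpt([0,0,0]))
to(RP,wallpt([0,-51.5,35]))"
```

```text
[548.98900595 259.3905258   38.        ]
t 5.15 tcp [552.9 203.5 193.2] F [ 0.4 -0.5 -1.1] w 47.5
xyz cm [12.02  0.35 -0.44] rot deg [-0.03  0.03 -0.14]
```

Emit:
step_arm([
  {"xyz": [3, 0.35, -0.44], "rotation": [0, 0, -0.1], "hand": 4},
  {"xyz": [6, 0.35, -0.44], "rotation": [0, 0, -0.1], "hand": 4},
  {"xyz": [9, 0.35, -0.44], "rotation": [0, 0, -0.1], "hand": 4},
  {"xyz": [11, 0.35, -0.44], "rotation": [0, 0, -0.1], "hand": 4},
  {"xyz": [11, 0.35, -0.44], "rotation": [0, 0, -0.1], "hand": 4},
])

```text
t: 5.65
eef_pos: [554.0, 208.0, 80.4]
tcp_rot: [0.463, 0.534, -0.466, 0.532]
wrist_force: [-0.3, -0.1, -0.9]
gripper_width: 47.3
```

Emit:
step_arm([
  {"xyz": [0, 0, 0], "rotation": [0, 0, 0], "hand": 4},
  {"xyz": [0, 0, 0], "rotation": [0, 0, 0], "hand": 4},
])

```text
t: 5.85
eef_pos: [556.4, 210.9, 84.7]
tcp_rot: [0.465, 0.533, -0.463, 0.534]
wrist_force: [0.2, -0.1, -0.5]
gripper_width: 47.0
```

```bash
python3 -c "
from h import *
to(RP,wallpt([0,-51.5,24]))"
```

```text
t 5.85 tcp [556.4 210.9  84.7] F [ 0.2 -0.1 -0.5] w 47.0
xyz cm [ 2.27 -0.08  0.25] rot deg [ 0.11 -0.08 -0.17]
```

Emit:
step_arm([
  {"xyz": [0.5, -0.08, 0.25], "rotation": [0, 0, -0.1], "hand": 4},
  {"xyz": [1, -0.08, 0.25], "rotation": [0, 0, -0.1], "hand": 4},
  {"xyz": [1.4, -0.08, 0.25], "rotation": [0, 0, -0.1], "hand": 4},
  {"xyz": [1.6, -0.08, 0.25], "rotation": [0, 0, -0.1], "hand": 4},
  {"xyz": [1.6, -0.08, 0.25], "rotation": [0, 0, -0.1], "hand": 4},
])

```text
t: 6.35
eef_pos: [554.5, 207.7, 66.5]
tcp_rot: [0.463, 0.534, -0.464, 0.533]
wrist_force: [-0.2, 0.7, -0.4]
gripper_width: 47.4
```

Emit:
step_arm([
  {"xyz": [0, 0, 0], "rotation": [0, 0, 0], "hand": 4},
  {"xyz": [0, 0, 0], "rotation": [0, 0, 0], "hand": 4},
  {"xyz": [0, 0, 0], "rotation": [0, 0, 0], "hand": 4},
])

```text
t: 6.65
eef_pos: [554.9, 207.9, 67.0]
tcp_rot: [0.464, 0.534, -0.464, 0.533]
wrist_force: [0.0, 0.5, -1.1]
gripper_width: 47.1
```

```bash
python3 -c "
from h import *
to(RP,wallpt([0,-51.5,24]))"
```

```text
t 6.65 tcp [554.9 207.9  67. ] F [ 0.   0.5 -1.1] w 47.1
xyz cm [ 0.5   0.12 -0.03] rot deg [ 0.14 -0.03  0.08]
```

Emit:
step_arm([
  {"xyz": [0.15, 0.12, 0], "rotation": [0, 0, 0], "hand": 4},
  {"xyz": [0.3, 0.12, 0], "rotation": [0, 0, 0], "hand": 4},
  {"xyz": [0.45, 0.12, 0], "rotation": [0, 0, 0], "hand": 4},
  {"xyz": [0.6, 0.12, 0], "rotation": [0, 0, 0], "hand": 4},
  {"xyz": [0.6, 0.12, 0], "rotation": [0, 0, 0], "hand": 4},
])

```text
t: 7.15
eef_pos: [555.7, 207.8, 60.5]
tcp_rot: [0.463, 0.534, -0.465, 0.533]
wrist_force: [0.0, -0.9, -1.2]
gripper_width: 47.0
```

Emit:
step_arm([
  {"xyz": [0.1, 0, 0], "rotation": [0, 0, 0], "hand": 4},
  {"xyz": [0.2, 0, 0], "rotation": [0, 0, 0], "hand": 4},
  {"xyz": [0.2, 0, 0], "rotation": [0, 0, 0], "hand": 4},
])

```text
t: 7.45
eef_pos: [555.9, 207.9, 58.7]
tcp_rot: [0.464, 0.534, -0.464, 0.533]
wrist_force: [-0.3, -0.7, -0.9]
gripper_width: 47.2
```

Emit:
step_arm([
  {"xyz": [0.1, 0, 0], "rotation": [0, 0, 0], "hand": 4},
  {"xyz": [0.2, 0, 0], "rotation": [0, 0, 0], "hand": 4},
  {"xyz": [0.2, 0, 0], "rotation": [0, 0, 0], "hand": 4},
])

```text
t: 7.75
eef_pos: [556.1, 207.9, 57.5]
tcp_rot: [0.464, 0.534, -0.464, 0.533]
wrist_force: [-1.7, -2.3, 4.7]
gripper_width: 47.1
```

Contact at 57.5 mm, as expected. I'll check the position before releasing.

```bash
python3 -c "
from h import *
to(RP,wallpt([0,-51.5,19.5]))"; python3 w3.py w4 200,40,370,185 3.5
```

```text
t 7.75 tcp [556.1 207.9  57.5] F [-1.7 -2.3  4.7] w 47.1
xyz cm [ 0.    0.   -0.04] rot deg [0.13 0.01 0.08]
(580, 680, 3)
```

View pics/w4.png

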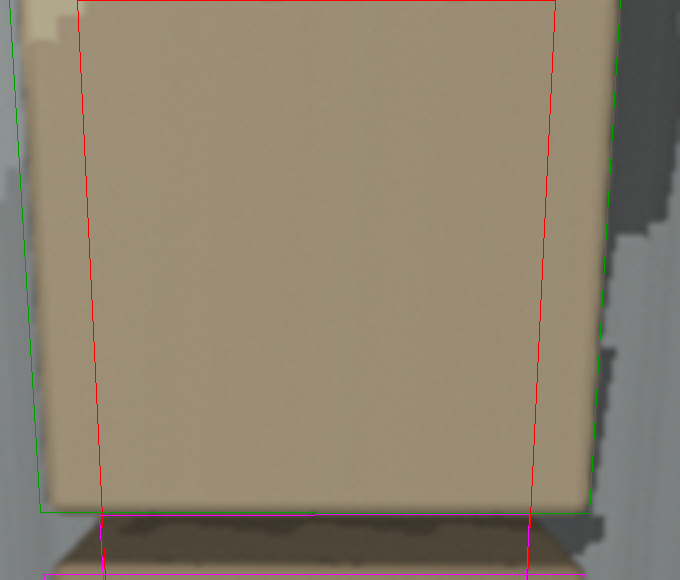

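The held block lines up with the laid one within about 0.2 mm across, with a joint of about 4.5 mm. Releasing.

Emit:
step_arm([
  {"xyz": [-0.1, 0, 0], "rotation": [0, 0, 0], "hand": 5},
  {"xyz": [-0.1, 0, 0], "rotation": [0, 0, 0], "hand": 5.8},
  {"xyz": [-0.1, 0, 0], "rotation": [0, 0, 0], "hand": 6.5},
  {"xyz": [-0.1, 0, 0], "rotation": [0, 0, 0], "hand": 7},
  {"xyz": [-0.1, 0, 0], "rotation": [0, 0, 0], "hand": 7},
])

```text
t: 8.3
eef_pos: [555.9, 207.9, 57.7]
tcp_rot: [0.464, 0.534, -0.464, 0.533]
wrist_force: [0.3, -0.3, 1.3]
gripper_width: 70.0
```

Emit:
step_arm([
  {"xyz": [-3, 0, 0], "rotation": [0, 0, 0], "hand": 7},
  {"xyz": [-7, 0, 0], "rotation": [0, 0, 0], "hand": 7},
  {"xyz": [-11, 0, 0], "rotation": [0, 0, 0], "hand": 8.5},
  {"xyz": [-15, 0, 0], "rotation": [0, 0, 0], "hand": 8.5},
  {"xyz": [-16, 0, 0], "rotation": [0, 0, 0], "hand": 8.5},
])

```text
t: 8.8
eef_pos: [558.0, 209.8, 222.7]
tcp_rot: [0.466, 0.533, -0.462, 0.534]
wrist_force: [0.3, -0.1, 0.5]
gripper_width: 85.2
```

```bash
cat > w5.py <<'E'
from h import *
import sys
s,im=grab('wrist',sys.argv[1]);c=cam(im,s)
n=2;x0,y0,x1,y1=map(int,sys.argv[2].split(','))
f=cv2.resize(im['frame'][y0:y1,x0:x1,::-1],None,fx=n,fy=n,interpolation=cv2.INTER_CUBIC)
def box(a,b,cc,d,z,col):
    uv=(proj(c,np.array([wallpt(p) for p in[(a,cc,z),(b,cc,z),(b,d,z),(a,d,z)]]))+.5-[x0,y0])*n;cv2.polylines(f,[uv.round().astype(int)],True,col,1)
box(-24,24,-97.5,-1.5,32,(0,0,255));box(-24,24,1.5,97.5,32,(0,160,0));box(-24,24,51,147,64,(255,0,0));box(-24,24,-48,48,64,(255,0,255))
cv2.imwrite('pics/'+sys.argv[1]+'.png',f)
print(s['joints'].round(2))
b=rackpt([-17,0,111]);to(RG,b+N*130)
E
python3 w5.py w5 150,0,420,300
```

```text
[ 0.39  0.53 -1.14  1.68  0.51  1.25 -0.71]
t 8.85 tcp [557.9 209.5 222.1] F [0.1 0.6 0.8] w 84.9
xyz cm [ -0.33 -20.28  42.44] rot deg [17.65 -4.89 29.48]
```

View pics/w5.png

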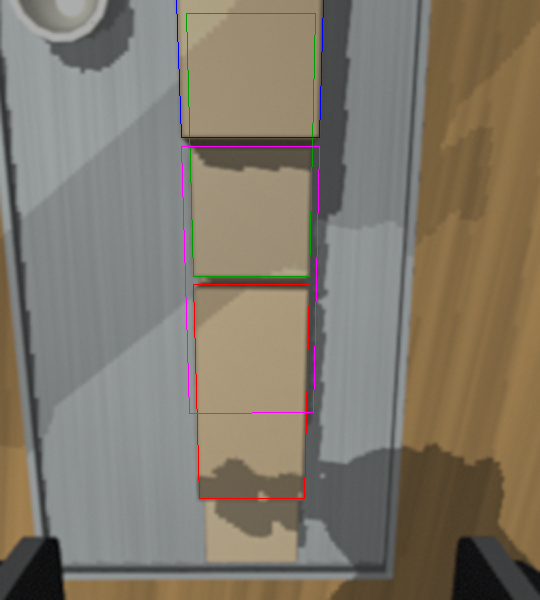

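The first block lies on its modelled place (red box), and the laid blocks match theirs. Now for the second block.

Emit:
step_arm([
  {"xyz": [-0.5, -20.3, 42.4], "rotation": [17.6, -4.9, 29.5], "hand": 8.5},
  {"xyz": [-0.5, -20.3, 42.4], "rotation": [17.6, -4.9, 29.5], "hand": 8.5},
  {"xyz": [-0.5, -20.3, 42.4], "rotation": [17.6, -4.9, 29.5], "hand": 8.5},
  {"xyz": [-0.5, -20.3, 42.4], "rotation": [17.6, -4.9, 29.5], "hand": 8.5},
  {"xyz": [-0.5, -20.3, 42.4], "rotation": [17.6, -4.9, 29.5], "hand": 8.5},
])

```text
t: 9.35
eef_pos: [482.4, -14.0, 218.7]
tcp_rot: [0.638, 0.297, -0.41, 0.58]
wrist_force: [0.1, -0.5, -0.9]
gripper_width: 85.4
```

```bash
cat > r.py <<'E'
from h import *
import sys
b=rackpt([-17,0,111]);to(RG,b+N*float(sys.argv[1]))
E
python3 r.py 130
```

```text
t 9.35 tcp [482.4 -14.  218.7] F [ 0.1 -0.5 -0.9] w 85.4
xyz cm [-1.48 -2.02 23.32] rot deg [0.08 0.54 0.21]
```

Emit:
step_arm([
  {"xyz": [-1.4, -2, 22.5], "rotation": [0, 0.4, 0.2], "hand": 8.5},
  {"xyz": [-1.4, -2, 22.5], "rotation": [0, 0.4, 0.2], "hand": 8.5},
  {"xyz": [-1.4, -2, 22.5], "rotation": [0, 0.4, 0.2], "hand": 8.5},
  {"xyz": [-1.4, -2, 22.5], "rotation": [0, 0.4, 0.2], "hand": 8.5},
  {"xyz": [-1.4, -2, 22.5], "rotation": [0, 0.4, 0.2], "hand": 8.5},
])

```text
t: 9.85
eef_pos: [419.6, -231.3, 221.7]
tcp_rot: [0.642, 0.3, -0.407, 0.577]
wrist_force: [0.0, 0.6, 0.5]
gripper_width: 85.2
```

Emit:
step_arm([
  {"xyz": [0, 0, 0], "rotation": [0, 0, 0], "hand": 8.5},
  {"xyz": [0, 0, 0], "rotation": [0, 0, 0], "hand": 8.5},
  {"xyz": [0, 0, 0], "rotation": [0, 0, 0], "hand": 8.5},
])

```text
t: 10.15
eef_pos: [422.0, -226.5, 222.2]
tcp_rot: [0.64, 0.302, -0.405, 0.578]
wrist_force: [-0.1, -0.7, -1.0]
gripper_width: 84.8
```

```bash
python3 r.py 30
```

```text
t 10.15 tcp [ 422.  -226.5  222.2] F [-0.1 -0.7 -1. ] w 84.8
xyz cm [ 9.69 -0.2   1.39] rot deg [ 0.26 -0.34  0.27]
```

Emit:
step_arm([
  {"xyz": [2, -0.2, 1.4], "rotation": [0.2, -0.3, 0.2], "hand": 8.5},
  {"xyz": [5, -0.2, 1.4], "rotation": [0.2, -0.3, 0.2], "hand": 8.5},
  {"xyz": [8, -0.2, 1.4], "rotation": [0.2, -0.3, 0.2], "hand": 8.5},
  {"xyz": [9.6, -0.2, 1.4], "rotation": [0.2, -0.3, 0.2], "hand": 8.5},
  {"xyz": [9.6, -0.2, 1.4], "rotation": [0.2, -0.3, 0.2], "hand": 8.5},
])

```text
t: 10.65
eef_pos: [465.2, -246.8, 136.5]
tcp_rot: [0.641, 0.301, -0.406, 0.578]
wrist_force: [-0.5, 0.4, -1.1]
gripper_width: 85.4
```

Emit:
step_arm([
  {"xyz": [0, 0, 0], "rotation": [0, 0, 0], "hand": 8.5},
  {"xyz": [0, 0, 0], "rotation": [0, 0, 0], "hand": 8.5},
])

```text
t: 10.85
eef_pos: [465.4, -249.3, 139.8]
tcp_rot: [0.641, 0.297, -0.406, 0.58]
wrist_force: [-0.2, 0.0, -0.5]
gripper_width: 84.9
```

```bash
python3 r.py 2.5
```

```text
t 10.85 tcp [ 465.4 -249.3  139.8] F [-0.2  0.  -0.5] w 84.9
xyz cm [ 2.98 -0.18 -0.16] rot deg [ 0.03  0.08 -0.12]
```

Emit:
step_arm([
  {"xyz": [1, -0.18, -0.16], "rotation": [0, 0, 0], "hand": 8.5},
  {"xyz": [2, -0.18, -0.16], "rotation": [0, 0, 0], "hand": 8.5},
  {"xyz": [2.9, -0.18, -0.16], "rotation": [0, 0, 0], "hand": 8.5},
  {"xyz": [2.9, -0.18, -0.16], "rotation": [0, 0, 0], "hand": 8.5},
  {"xyz": [2.9, -0.18, -0.16], "rotation": [0, 0, 0], "hand": 7},
])

```text
t: 11.35
eef_pos: [478.7, -249.1, 112.8]
tcp_rot: [0.641, 0.298, -0.406, 0.579]
wrist_force: [0.4, 0.3, -0.4]
gripper_width: 72.7
```

```bash
python3 r.py 2.5
```

```text
t 11.35 tcp [ 478.7 -249.1  112.8] F [ 0.4  0.3 -0.4] w 72.7
xyz cm [-0.02  0.05  0.11] rot deg [ 0.09 -0.   -0.02]
```

Emit:
step_arm([
  {"xyz": [0, 0, 0.1], "rotation": [0, 0, 0], "hand": 5},
  {"xyz": [0, 0, 0.1], "rotation": [0, 0, 0], "hand": 4},
  {"xyz": [0, 0, 0.1], "rotation": [0, 0, 0], "hand": 4},
  {"xyz": [0, 0, 0.1], "rotation": [0, 0, 0], "hand": 4},
  {"xyz": [0, 0, 0.1], "rotation": [0, 0, 0], "hand": 4},
])

```text
t: 11.85
eef_pos: [478.1, -251.9, 113.6]
tcp_rot: [0.642, 0.297, -0.406, 0.579]
wrist_force: [-2.2, 1.8, 5.7]
gripper_width: 47.2
```

Emit:
step_arm([
  {"xyz": [0, 0, 0], "rotation": [0, 0, 0], "hand": 4},
  {"xyz": [0, 0, 0], "rotation": [0, 0, 0], "hand": 4},
  {"xyz": [-1, 0, 0], "rotation": [0, 0, 0], "hand": 4},
  {"xyz": [-3, 0, 0], "rotation": [0, 0, 0], "hand": 4},
  {"xyz": [-5, 0, 0], "rotation": [0, 0, 0], "hand": 4},
])

```text
t: 12.35
eef_pos: [452.1, -246.8, 155.7]
tcp_rot: [0.641, 0.298, -0.407, 0.578]
wrist_force: [-0.5, 0.5, -1.3]
gripper_width: 47.2
```

```bash
python3 -c "
from h import *
s=arm.read_state();p=s['eef_pos'];print(s['joints'].round(2))
to(RG,p);to(RP,p+[0,60,90]);to(RP,wallpt([0,-3,170]))"
```

```text
[ 0.3   0.06  0.23  2.32 -0.6   0.33  0.88]
t 12.35 tcp [ 452.1 -246.8  155.7] F [-0.5  0.5 -1.3] w 47.2
xyz cm [0. 0. 0.] rot deg [-0.07  0.06  0.09]
t 12.35 tcp [ 452.1 -246.8  155.7] F [-0.5  0.5 -1.3] w 47.2
xyz cm [-8.33  3.57 -5.9 ] rot deg [-17.65   4.73 -29.65]
t 12.35 tcp [ 452.1 -246.8  155.7] F [-0.5  0.5 -1.3] w 47.2
xyz cm [ -4.22   3.17 -51.25] rot deg [-17.65   4.73 -29.65]
```

Emit:
step_arm([
  {"xyz": [-5, 2, 0], "rotation": [0, 0, -5], "hand": 4},
  {"xyz": [-8.3, 3.6, -3], "rotation": [-5, 1, -12], "hand": 4},
  {"xyz": [-8.3, 3.6, -7], "rotation": [-9, 2, -18], "hand": 4},
  {"xyz": [-8.3, 3.6, -11], "rotation": [-13, 3.5, -24], "hand": 4},
  {"xyz": [-7.5, 3.6, -15], "rotation": [-17.6, 4.7, -29.6], "hand": 4},
])

```text
t: 12.85
eef_pos: [475.0, -97.3, 241.7]
tcp_rot: [0.465, 0.532, -0.464, 0.535]
wrist_force: [1.3, -1.5, -1.3]
gripper_width: 47.2
```

```bash
python3 -c "
from h import *
to(RP,wallpt([0,-3,170]))"
```

```text
t 12.85 tcp [475.  -97.3 241.7] F [ 1.3 -1.5 -1.3] w 47.2
xyz cm [  3.33  12.25 -34.02] rot deg [ 0.1   0.16 -0.26]
```

Emit:
step_arm([
  {"xyz": [0, 2, -4.5], "rotation": [0, 0, 0], "hand": 4},
  {"xyz": [0, 4, -9], "rotation": [0, 0, 0], "hand": 4},
  {"xyz": [0, 6, -13.5], "rotation": [0, 0, 0], "hand": 4},
  {"xyz": [0, 8, -18], "rotation": [0, 0, 0], "hand": 4},
  {"xyz": [0, 9.5, -22.5], "rotation": [0, 0, 0], "hand": 4},
])

```text
t: 13.35
eef_pos: [537.5, 139.1, 238.3]
tcp_rot: [0.465, 0.532, -0.465, 0.534]
wrist_force: [0.8, -0.9, -1.7]
gripper_width: 47.4
```

```bash
python3 -c "
from h import *
to(RP,wallpt([0,-3,150]))"
```

```text
t 13.35 tcp [537.5 139.1 238.3] F [ 0.8 -0.9 -1.7] w 47.4
xyz cm [  5.02   2.75 -11.47] rot deg [-0.08  0.1  -0.16]
```

Emit:
step_arm([
  {"xyz": [1, 1.5, -4], "rotation": [0, 0, 0], "hand": 4},
  {"xyz": [2.5, 2.7, -8], "rotation": [0, 0, 0], "hand": 4},
  {"xyz": [4, 2.7, -10.5], "rotation": [0, 0, 0], "hand": 4},
  {"xyz": [5, 2.7, -11], "rotation": [0, 0, 0], "hand": 4},
  {"xyz": [5, 2.7, -11], "rotation": [0, 0, 0], "hand": 4},
])

```text
t: 13.85
eef_pos: [547.4, 249.9, 186.4]
tcp_rot: [0.463, 0.533, -0.465, 0.534]
wrist_force: [-0.1, -0.2, -2.2]
gripper_width: 47.2
```

Emit:
step_arm([
  {"xyz": [0, 0, 0], "rotation": [0, 0, 0], "hand": 4},
  {"xyz": [0, 0, 0], "rotation": [0, 0, 0], "hand": 4},
  {"xyz": [0, 0, 0], "rotation": [0, 0, 0], "hand": 4},
  {"xyz": [0, 0, 0], "rotation": [0, 0, 0], "hand": 4},
])

```text
t: 14.25
eef_pos: [549.5, 249.6, 189.6]
tcp_rot: [0.466, 0.531, -0.464, 0.534]
wrist_force: [-0.2, -0.3, -1.7]
gripper_width: 46.9
```

```bash
python3 -c "
from h import *
to(RP,wallpt([0,-2,90]))"; python3 w3.py w6 200,40,370,185 3.5
```

```text
t 14.25 tcp [549.5 249.6 189.6] F [-0.2 -0.3 -1.7] w 46.9
xyz cm [ 6.16  0.05 -0.78] rot deg [-0.1   0.08 -0.24]
(580, 680, 3)
```

View pics/w6.png

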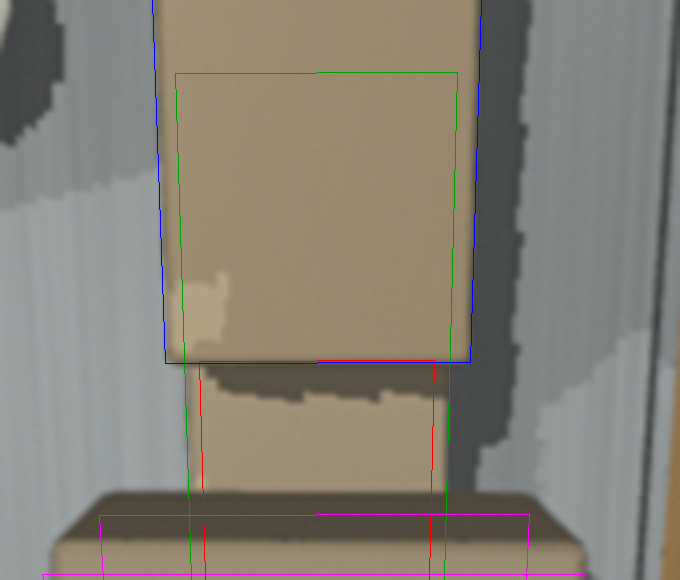

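The wall overlay fits. The held block sits 2.7 mm towards +y in the hand, so I'll aim the TCP at y = −3.5 mm.

```bash
python3 -c "
from h import *
to(RP,wallpt([0,-3.5,64]))"
```

```text
t 14.3 tcp [549.3 249.9 189.5] F [-0.3 -0.1 -2.5] w 46.8
xyz cm [ 8.75  0.06 -0.6 ] rot deg [-0.07  0.08 -0.23]
```

Emit:
step_arm([
  {"xyz": [2, 0.06, -0.1], "rotation": [0, 0, 0], "hand": 4},
  {"xyz": [4, 0.06, -0.1], "rotation": [0, 0, 0], "hand": 4},
  {"xyz": [6, 0.06, -0.1], "rotation": [0, 0, 0], "hand": 4},
  {"xyz": [7.5, 0.06, -0.1], "rotation": [0, 0, 0], "hand": 4},
  {"xyz": [8, 0.06, -0.1], "rotation": [0, 0, 0], "hand": 4},
])

```text
t: 14.8
eef_pos: [548.7, 250.9, 107.2]
tcp_rot: [0.464, 0.532, -0.465, 0.534]
wrist_force: [-0.4, -0.3, -1.3]
gripper_width: 47.0
```

Emit:
step_arm([
  {"xyz": [0, 0, 0], "rotation": [0, 0, 0], "hand": 4},
  {"xyz": [0, 0, 0], "rotation": [0, 0, 0], "hand": 4},
  {"xyz": [0, 0, 0], "rotation": [0, 0, 0], "hand": 4},
  {"xyz": [0, 0, 0], "rotation": [0, 0, 0], "hand": 4},
])

```text
t: 15.2
eef_pos: [550.2, 251.7, 109.8]
tcp_rot: [0.466, 0.532, -0.464, 0.534]
wrist_force: [0.8, -0.1, -1.0]
gripper_width: 46.8
```

```bash
python3 -c "
from h import *
to(RP,wallpt([0,-3.5,54]))"
```

```text
t 15.2 tcp [550.2 251.7 109.8] F [ 0.8 -0.1 -1. ] w 46.8
xyz cm [ 1.78 -0.03 -0.43] rot deg [-0.01  0.05 -0.26]
```

Emit:
step_arm([
  {"xyz": [0.3, 0, -0.1], "rotation": [0, 0, -0.2], "hand": 4},
  {"xyz": [0.6, 0, -0.25], "rotation": [0, 0, -0.2], "hand": 4},
  {"xyz": [0.9, 0, -0.4], "rotation": [0, 0, -0.2], "hand": 4},
  {"xyz": [1.2, 0, -0.4], "rotation": [0, 0, -0.2], "hand": 4},
  {"xyz": [1.2, 0, -0.4], "rotation": [0, 0, -0.2], "hand": 4},
])

```text
t: 15.7
eef_pos: [548.6, 255.3, 96.1]
tcp_rot: [0.464, 0.533, -0.466, 0.533]
wrist_force: [-0.3, -0.9, -1.1]
gripper_width: 47.4
```

Emit:
step_arm([
  {"xyz": [0, 0, 0], "rotation": [0, 0, 0], "hand": 4},
  {"xyz": [0, 0, 0], "rotation": [0, 0, 0], "hand": 4},
  {"xyz": [0, 0, 0], "rotation": [0, 0, 0], "hand": 4},
])

```text
t: 16.0
eef_pos: [549.3, 255.5, 97.0]
tcp_rot: [0.464, 0.533, -0.465, 0.533]
wrist_force: [-0.1, 0.2, -1.4]
gripper_width: 47.3
```

```bash
python3 -c "
from h import *
to(RP,wallpt([0,-3.5,52]))"; python3 w3.py w7 200,40,370,185 3.5
```

```text
t 16.0 tcp [549.3 255.5  97. ] F [-0.1  0.2 -1.4] w 47.3
xyz cm [ 0.7   0.03 -0.04] rot deg [-0.02  0.08  0.01]
(580, 680, 3)
```

View pics/w7.png

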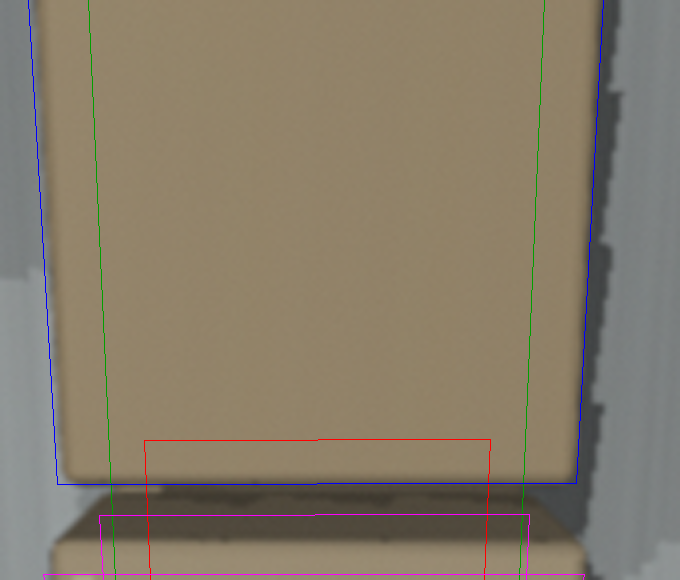

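Across alignment is good (edges 65–578 against 55–583). The remaining joint looks like about 5.5 mm, so I'll close it by 1.5 mm while lowering.

Emit:
step_arm([
  {"xyz": [0.15, 0, -0.15], "rotation": [0, 0, 0], "hand": 4},
  {"xyz": [0.3, 0, -0.19], "rotation": [0, 0, 0], "hand": 4},
  {"xyz": [0.45, 0, -0.19], "rotation": [0, 0, 0], "hand": 4},
  {"xyz": [0.5, 0, -0.19], "rotation": [0, 0, 0], "hand": 4},
  {"xyz": [0.5, 0, -0.19], "rotation": [0, 0, 0], "hand": 4},
])

```text
t: 16.55
eef_pos: [548.8, 257.2, 91.7]
tcp_rot: [0.464, 0.533, -0.465, 0.533]
wrist_force: [0.6, -0.0, -1.4]
gripper_width: 47.2
```

Emit:
step_arm([
  {"xyz": [0.1, 0, 0], "rotation": [0, 0, 0], "hand": 4},
  {"xyz": [0.2, 0, 0], "rotation": [0, 0, 0], "hand": 4},
  {"xyz": [0.2, 0, 0], "rotation": [0, 0, 0], "hand": 4},
])

```text
t: 16.85
eef_pos: [548.8, 257.2, 89.7]
tcp_rot: [0.464, 0.533, -0.465, 0.533]
wrist_force: [0.1, 0.2, -2.1]
gripper_width: 47.3
```

Emit:
step_arm([
  {"xyz": [0.1, 0, 0], "rotation": [0, 0, 0], "hand": 4},
  {"xyz": [0.2, 0, 0], "rotation": [0, 0, 0], "hand": 4},
  {"xyz": [0.2, 0, 0], "rotation": [0, 0, 0], "hand": 4},
])

```text
t: 17.15
eef_pos: [549.0, 257.3, 89.3]
tcp_rot: [0.464, 0.533, -0.465, 0.533]
wrist_force: [-3.1, -1.4, 5.8]
gripper_width: 47.1
```

Contact at 89.3, as expected (38+48+3.5). Release and back off.

Emit:
step_arm([
  {"xyz": [-0.15, 0, 0], "rotation": [0, 0, 0], "hand": 5},
  {"xyz": [-0.15, 0, 0], "rotation": [0, 0, 0], "hand": 5.8},
  {"xyz": [-0.15, 0, 0], "rotation": [0, 0, 0], "hand": 6.5},
  {"xyz": [-0.15, 0, 0], "rotation": [0, 0, 0], "hand": 7},
  {"xyz": [-0.15, 0, 0], "rotation": [0, 0, 0], "hand": 7},
])

```text
t: 17.65
eef_pos: [548.8, 257.3, 89.2]
tcp_rot: [0.464, 0.533, -0.465, 0.533]
wrist_force: [0.6, -1.0, -1.1]
gripper_width: 70.0
```

Emit:
step_arm([
  {"xyz": [-3, 0, 0], "rotation": [0, 0, 0], "hand": 7},
  {"xyz": [-7, 0, 0], "rotation": [0, 0, 0], "hand": 7},
  {"xyz": [-11, 0, 1], "rotation": [0, 0, 0], "hand": 8.5},
  {"xyz": [-15, 0, 3], "rotation": [0, 0, 0], "hand": 8.5},
  {"xyz": [-16, 0, 5], "rotation": [0, 0, 0], "hand": 8.5},
])

```text
t: 18.15
eef_pos: [558.1, 209.0, 254.9]
tcp_rot: [0.467, 0.532, -0.462, 0.535]
wrist_force: [1.6, 0.0, 0.1]
gripper_width: 85.2
```

Emit:
step_arm([
  {"xyz": [0, 0, 0], "rotation": [0, 0, 0], "hand": 8.5},
  {"xyz": [0, 0, 0], "rotation": [0, 0, 0], "hand": 8.5},
  {"xyz": [0, 0, 0], "rotation": [0, 0, 0], "hand": 8.5},
])

```text
t: 18.45
eef_pos: [554.4, 209.2, 247.7]
tcp_rot: [0.463, 0.534, -0.465, 0.533]
wrist_force: [0.9, 1.0, -0.2]
gripper_width: 85.2
```

```bash
python3 w5.py w8 150,0,420,300
```

```text
[-0.36  0.3  -0.09  1.67  0.03  1.18 -0.32]
t 18.5 tcp [554.5 209.3 247.7] F [-1.1 -0.3 -0.7] w 84.7
xyz cm [  2.54 -19.91  42.48] rot deg [17.71 -4.63 29.94]
```

View pics/w8.png

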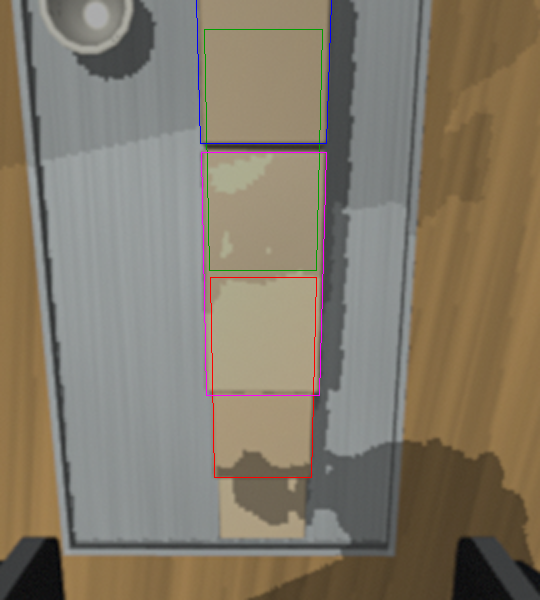

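```bash
python3 -c "
from h import *
print(arm.finish_job())"
```

```text
the job is handed in; nothing more can be done
None
```

Both pale blocks from the rack are laid in the wall, one in the second course and the other in the third. I lowered each one until light contact (about 5 N), let go of it and backed the arm clear. I handed the job in at about 18.5 s; it reports no verdict.

- **New blocks:** the last wrist picture shows both new blocks within about 1–2 mm of their modelled places. They are flat and in line with the wall's faces.
- **Laid blocks:** the visible laid blocks also fit their places. The half block is hidden, so I did not check it separately.
- **Joints:** by pixel measurement, the joints beside the new blocks are about 4–5 mm, slightly wider than the 3 mm nominal. I left that margin so as not to push the laid blocks.
- **Disagreement in the measurements:** the wrist view put the wall about 2 mm across and 1.5 mm along from the top-camera fit. I used the wrist view.
- **Not looked at again:** I took no final picture of the rack or the other bystanders. The arm had no unexpected contact near them.

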